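Press the dressing flask down in the sprung ring of the mixer and keep it running

ROBOT

A 7-joint arm with a two-finger parallel gripper is mounted at the origin on a cart in front of the work surface, level with it; the furniture and walls round the work are solid. World frame = base frame: x ahead of the robot, y to its left, z up, the work surface at z = 0. Lengths are in m, angles in rad, forces in N, time in s.
With the tool pointing down it reaches from about 0.4 to 0.85 m from the base axis. Payload 10.4 kg.
Tool frame: the origin (TCP) lies at the very end of the fingers, on their centre line; the grasp point (between the pads) lies 19 mm behind it (r.pinch_z is the distance from the TCP to the grasp point, in m); z points along the fingers, y is the line along which they close (so a half turn about z gives the same grasp; the last joint's range is limited). The gripper opens to 87 mm and grips with 3 to 60 N. Pads are 19 mm wide; open, the fingers measure 117 mm over their backs; the gripper's body (75 mm by 190 mm) begins 51 mm behind the grasp point.
Start: joints at [-1.272, 0.332, -0.065, 1.46, 0.022, 1.35, -0.088], TCP at [0.198, 0.593, 0.223] pointing down, gripper open.
Joint ranges: [-2.6, 2.6], [-0.5, 2.12], [-1.47, 1.34], [0.16, 2.42], [-1.27, 4.41], [0.06, 2.06], [-2.6, 2.6]. Speed limits (rad/s): [2.22, 2.22, 2.79, 2.79, 3.14, 3.14, 3.14].

INTERFACE

Orientations are given as a unit quaternion [x, y, z, w].
In Python, from bench import sensors, vision, r gives the robot as it stands.
- The arm moves only by the shell command python3 -m crank 'ROWS' [OPENING] [FORCE]. ROWS is JSON, a list of rows, each a list of 2 entries, a list of its own where there are three numbers: the shift along the tool's x, y, z normalised to -1 to 1, where 1 is 3 cm, then the turn about the tool's z normalised to -1 to 1, where 1 is 8 degrees. A call has 1 to 12 rows; each row shifts and turns the commanded pose from where the row before left it, along the tool's axes as they then stand; what a row does not reach is not made up. A row lasts 1/8 s, in which the tool goes at most 62.5 mm and 10.7 degrees, less where a joint would pass 70% of its speed; a pose out of reach is approached as far as the arm can. A call with a number of a shift or a turn outside -1 to 1 is refused whole. A call with a gripper value outside its range is refused whole. OPENING is the opening, from 0 (shut) to 1 (fully open), set as the call begins (- or left out, the last holds). The fingers move at their own pace and stop on an object; FORCE is the grip in N (left out, the last holds). Time passes only in rows, so rows that do not move let the fingers close. It gives the time, the measured TCP pose, the force, the opening and the grip force at its end, in the units of the state.
- sensors.read_state(): the state, without advancing time (a new reading comes with each control period).
- vision.camera(name): name is "side" or "top"; returns the picture (400x640x3 uint8, red, green, blue); there is no depth.
- vision.camera_model(name): a dict with "vertical_fov" (degrees; the focal length in pixels is half the picture's height over the tangent of half this angle, whatever the lens; pixels are square), "cx", "cy" (the principal point, pixels), "dist" ([k1, k2, p1, p2, k3] as OpenCV has them; the pictures are not rectified), "camera_from_world" (4x4, takes a point from world to camera coordinates). Camera axes: x right, y down, z forward; pixel columns grow to the right and rows downward; lengths in m; the calibration is good to about 2 mm. A picture is of the moment at which its call begins. camera_model takes no time and is no camera call.
- r.close_job(): hands the job in; it is judged then, once.
The state is a dict: "time": time; "joint_positions": joint angles; "joint_vel": joint speeds; "joint_torque": joint torques, N m; "ee_pos": TCP position; "eef_rot": TCP orientation; "ft_force": force on the tool from outside, world axes, zero at the start; "torque": the same for the moment, N m; "width": finger opening in m; "grip_force": force on a finger pad.
Only numpy, scipy, OpenCV 4.12 (cv2) and the standard library are available. Lean on these libraries where they do the work, as an engineer would, in place of code of your own. Each camera call takes 0.05 s, during which the arm holds its last target. There are 200 camera calls.

TASK

Take the round-bellied glass dressing flask, lift it clear of the worktop and lower it upright into the sprung ring on top of the little grey mixer, which runs only while the ring is pushed down. Press the flask down so that the ring sinks well past half of its travel (at least 11 of its 16 mm), and finish while you are still holding the flask pressed down there: do not let go. The flask is thin glass, so grip it gently (no more than 60 N), do not slam or force it down, and keep it upright, and leave the jar, the tin and the shaker alone.

Things in the scene. Friction and masses are not known exactly. Their poses are not given: they have to be found in the camera images.
- flask_center (a point): The flask: a green glass ball (68 mm diameter, its centre 36.5 mm above the underside) on a round foot (32 mm diameter), with a neck and stopper; 128 mm tall, 0.16 to 0.26 kg, loose, standing upright on the worktop. This point is on its axis half-way up, 64 mm above the underside; z axis along the flask, upward.
- flask_neck (a point): Middle of the flask's neck, on its axis, 28 mm above flask_center. The neck is a straight upright rod of 26 mm diameter, from 74 to 111 mm above the underside; above it a lip and fixed stopper of 31 mm diameter. Thin glass: the fingers' force on the flask must stay under 60 N a finger, the flask's push on mixer and ring under 40 N.
- ring_center (a point): Centre of the sprung ring on the mixer, in the ring's mid-plane; moves down with it. Level black rubber ring, 44 mm inside, 60 mm outside diameter, 8 mm thick, on three springs; unpressed 70 mm above the worktop. The flask's foot goes through it and the ball rests on it, centring itself: flask_center is then 55 mm above this point. The foot stays clear of the base.
- cradle (a joint): How far the ring is pressed down, in m: 0 free (up), 0.016 at its stop. Spring: about 3.5 N to start, roughly 0.5 N more per mm, 10 to 12 N at the stop, so the flask's weight alone does not sink it. It must be pressed beyond 0.011 and springs back when let go.
- mixer: The mixer: round grey base of 116 mm diameter, 42 mm high, fixed to the worktop, with a black knob at its front (-x of its own frame); carries the ring over its middle. Origin on its axis at worktop height.
- spice_jar_center (a point): Bystander: glass spice jar with a dark cap, 41 mm diameter, 105 mm high, loose; point on its axis half-way up. Leave it where it is.
- tin_center (a point): Bystander: food tin, 57 mm diameter, 72 mm high, loose; point on its axis half-way up. Leave it where it is.
- shaker_center (a point): Bystander: glass shaker with a grey domed top, 44 mm diameter, 90 mm high, loose; point on its axis half-way up. Leave it where it is.
Mind the look-alikes: they are no part of the job. Of the things that look like the part that bears flask_center, the middle-sized one is meant.

How it is judged:
By the outcome, as a careful person would: the job done as asked, in the order asked, and still so for the second after the job is handed in, while the arm keeps its last pose, push and grip.
It also fails if it takes over 38 s, if anything falls off the work surface, if the arm or the gripper's body presses on something with over 40 N, if the wrist force passes 120 N, or if a joint passes its speed limit or range.

## Working session

There is one attempt and no reset: what is moved stays moved. The work goes in short steps, Python scripts to look and compute and a shell command to move; the robot and the scene stay as the last step left them, time stands still between calls to the robot, and variables do not carry over. Pictures are saved under pics/ and viewed, at most 10 in all, crops included, and the job is handed in when it is done.

```bash
mkdir -p pics
python3 - <<'E'
from bench import sensors, vision, r
import cv2,numpy as np
for n in("side","top"):
    im=vision.camera(n); cv2.imwrite(f"pics/{n}0.png",im[:,:,::-1])
    m=vision.camera_model(n); print(n,{k:np.round(v,4).tolist() for k,v in m.items()})
s=sensors.read_state(); print(s,r.pinch_z)
E
```

```text
side {'vertical_fov': 46.5804, 'cx': 323.6989, 'cy': 199.9158, 'dist': [-0.1335, 0.0, 0.0, 0.0, 0.0], 'camera_from_world': [[0.3854, 0.9226, -0.0144, -0.0296], [0.8102, -0.3458, -0.4734, -0.3154], [-0.4418, 0.1708, -0.8807, 1.4223], [0.0, 0.0, 0.0, 1.0]]}
top {'vertical_fov': 53.994, 'cx': 323.0353, 'cy': 193.7274, 'dist': [-0.036, 0.0, 0.0, 0.0, 0.0], 'camera_from_world': [[-0.0081, -0.9995, 0.0316, -0.1351], [-0.9953, 0.005, -0.0971, 0.4054], [0.0969, -0.0323, -0.9948, 0.9042], [0.0, 0.0, 0.0, 1.0]]}
{'time': 0.1, 'joint_positions': array([-1.27160607,  0.33281073, -0.06469915,  1.46083672,  0.02161124,
        1.34988203, -0.08850655]), 'joint_vel': array([-1.40033174e-05, -2.05107808e-03,  1.21845412e-03, -2.96829858e-03,
        1.07207636e-03,  5.05619134e-04,  1.18080635e-04]), 'joint_torque': array([ 1.01380636e-03, -6.24546218e+01,  2.43876677e-02, -3.90716171e+01,
       -6.14390709e-02,  3.66596051e-02,  4.34011338e-05]), 'ee_pos': array([0.19756753, 0.59260251, 0.22184205]), 'eef_rot': array([ 1.60194949e-01,  9.87085201e-01, -6.16901901e-04, -6.68021803e-05]), 'ft_force': array([0.23377149, 0.12123557, 0.49354046]), 'torque': array([ 0.00588057, -0.01406237, -0.02376363]), 'grip_force': 0.0, 'width': 0.08726052360900786} 0.0187
```

View pics/side0.png

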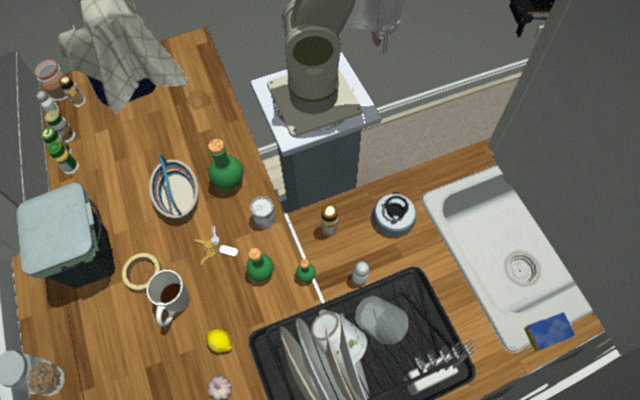

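View pics/top0.png

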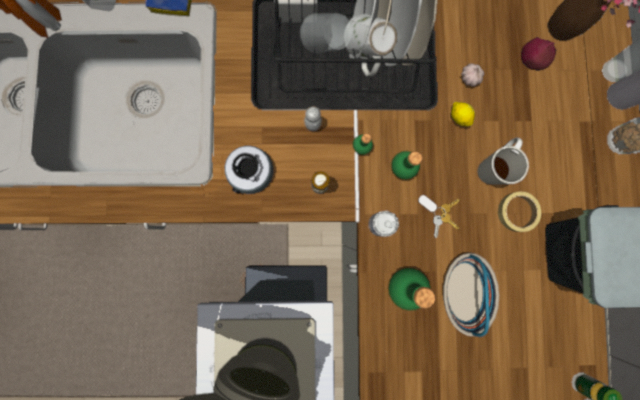

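Green flask look-alikes, as side / top pixels:
- large: (226,172) / (409,288)
- middle: (259,266) / (406,165)
- small: (305,271) / (363,145)

The middle one is meant. I'll confirm it in an enlarged crop and measure it, along with the ring and bystanders.

```bash
cat > h.py <<'E'
import cv2,numpy as np
from bench import vision
def cam(n):
    m=vision.camera_model(n); f=200/np.tan(np.radians(m["vertical_fov"])/2)
    return np.array([[f,0,m["cx"]],[0,f,m["cy"]],[0,0,1]]),np.array(m["dist"],float),np.array(m["camera_from_world"])
def ray(n,p):
    K,d,T=cam(n); q=cv2.undistortPoints(np.array([[p]],float),K,d)[0,0]
    return -T[:3,:3].T@T[:3,3], T[:3,:3].T@np.array([q[0],q[1],1])
def plane(n,p,z):
    o,v=ray(n,p); return o+v*(z-o[2])/v[2]
def tri(ps,pt):
    (a,u),(b,v)=ray("side",ps),ray("top",pt)
    s=np.linalg.lstsq(np.c_[u,-v],b-a,rcond=None)[0]; A,B=a+u*s[0],b+v*s[1]
    return (A+B)/2,np.linalg.norm(A-B)
def proj(n,P):
    K,d,T=cam(n); return cv2.projectPoints(np.array([P],float),cv2.Rodrigues(T[:3,:3])[0],T[:3,3],K,d)[0][0,0]
E
python3 - <<'E'
from h import *
out=[]
for n,g in(("side",[(226,172),(259,266),(305,271)]),("top",[(409,288),(406,165),(363,145)])):
    im=cv2.imread(f"pics/{n}0.png"); hsv=cv2.cvtColor(im,cv2.COLOR_BGR2HSV)
    gm=cv2.inRange(hsv,(60,90,20),(90,255,255)); om=cv2.inRange(hsv,(5,120,170),(17,255,255))
    for nm,m in(("green",gm),("cork",om)):
        _,_,st,c=cv2.connectedComponentsWithStats(m)
        for s,cc in zip(st[1:],c[1:]):
            if s[4]>12 and min(np.hypot(*(cc-q)) for q in g)<38: print(n,nm,s.tolist(),cc.round(1))
    cx,cy=g[1]; c1=im[cy-50:cy+50,cx-65:cx+65]
    mx,my=((395,214) if n=="side" else (248,170)); c2=im[my-50:my+50,mx-65:mx+65]
    out.append(np.hstack([cv2.resize(c,None,fx=3,fy=3,interpolation=cv2.INTER_CUBIC) for c in(c1,c2)]))
cv2.imwrite("pics/crop.png",np.vstack(out))
E
```

```text
side green [209, 150, 33, 39, 885] [225.1 171.2]
side green [247, 255, 26, 25, 456] [259.9 268.2]
side green [297, 265, 18, 17, 212] [305.5 273.3]
side cork [208, 139, 16, 13, 151] [215.7 144.7]
side cork [270, 224, 36, 87, 728] [286.3 258.4]
side cork [237, 236, 24, 24, 223] [249.4 248.8]
side cork [311, 251, 34, 18, 170] [326.9 259.6]
side cork [301, 259, 8, 8, 54] [304.4 262.6]
side cork [253, 287, 11, 25, 96] [258.7 297.5]
side cork [302, 286, 19, 21, 118] [309.7 296.7]
top green [354, 136, 18, 18, 182] [361.3 146.1]
top green [393, 153, 26, 25, 417] [403.4 166.4]
top green [390, 269, 39, 40, 997] [406.2 286.8]
top cork [362, 133, 9, 9, 53] [366.  137.3]
top cork [409, 152, 13, 12, 121] [415.1 157.5]
top cork [416, 289, 19, 19, 280] [424.8 297.8]
```

View pics/crop.png

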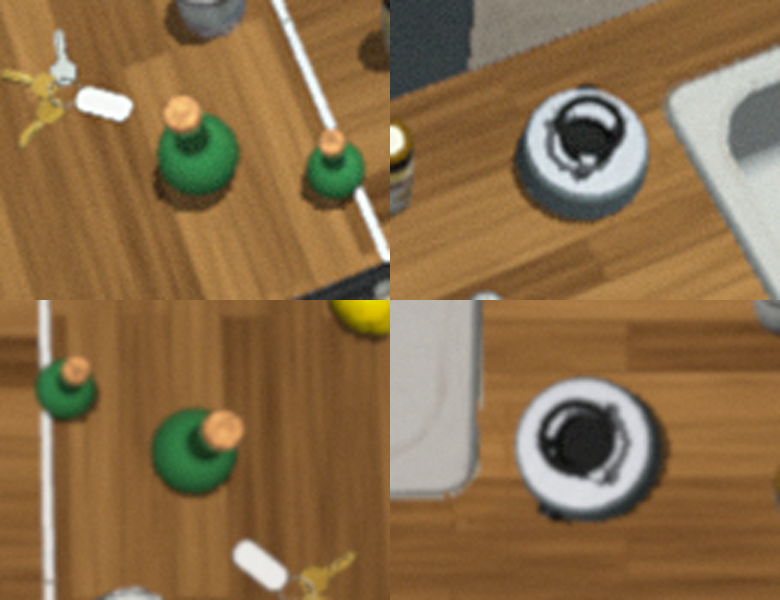

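The crop shows the middle flask, green ball and cork, at side about (260,267) and top about (405,165). A smaller one stands beside it. The mixer's white disc and black ring are at side (395,214) and top (248,168). Next come the positions.

Run:
```python
from h import *
E={}
for n,b,m0 in(("side",(260,267),(395,214)),("top",(405,165),(248,170))):
    im=cv2.imread(f"pics/{n}0.png"); hsv=cv2.cvtColor(im,cv2.COLOR_BGR2HSV)
    def loc(m,c,R):
        k=np.zeros_like(m); cv2.circle(k,c,R,255,-1); m=m&k
        nn,l,st,_=cv2.connectedComponentsWithStats(m); l=(l==1+st[1:,4].argmax()).astype(np.uint8)
        return cv2.findContours(l,0,cv2.CHAIN_APPROX_NONE)[0][0]
    g=loc(cv2.inRange(hsv,(55,70,15),(95,255,255)),b,22)
    # ball only: drop the contour toward the neck; take enclosing circle
    (gc,gr)=cv2.minEnclosingCircle(g)
    w=loc(cv2.inRange(hsv,(0,0,150),(180,70,255)),m0,28); we=cv2.fitEllipse(cv2.convexHull(w))
    d=loc(cv2.inRange(hsv,(0,0,0),(180,255,70)),(int(we[0][0]),int(we[0][1])),15)
    dx,dy=d[:,0,0],d[:,0,1]
    print(n,"ball",np.round(gc,1),gr,"white",np.round(we[0],1),np.round(we[1],1),"dark",dx.min(),dx.max(),dy.min(),dy.max())
    print("  ball@.0365",plane(n,gc,.0365).round(4),"base@.042",plane(n,we[0],.042).round(4))
    E[n]=(gc,we[0])
for i,nm in enumerate(("ball","base")):
    P,e=tri(E["side"][i],E["top"][i]); print(nm,P.round(4),e.round(4))
ct=(183/3+194,113/3+216)
P,e=tri((254.8,253.4),(415.1,157.5)); print("cork",P.round(4),e.round(4))
print("cork top@.128 top",plane("top",(415.1,157.5),.126),"side",plane("side",(254.8,253.4),.126))
for nm,s,t,z in(("jar",(330,215),(321,181),.105),("tin?",(262,205),(384,223),.05),("shaker",(362,265),(313,113),.09)):
    print(nm,*tri(s,t),plane("top",t,z).round(3))
```

```text
side ball [259.3 267. ] 13.243413925170898 white [395.3 211. ] [35.4 39.9] dark 384 407 197 218
  ball@.0365 [ 0.4699 -0.3336  0.0365] base@.042 [0.4649 0.0374 0.042 ]
top ball [405.2 165. ] 13.400193214416504 white [246.5 167.5] [43.2 44. ] dark 233 257 154 178
  ball@.0365 [ 0.4702 -0.3318  0.0365] base@.042 [0.4644 0.0394 0.042 ]
ball [ 0.47   -0.3328  0.0358] 0.0018
base [0.4644 0.0388 0.0403] 0.0017
cork [ 0.4709 -0.3315  0.126 ] 0.0003
cork top@.128 top [ 0.47097854 -0.33137548  0.126     ] side [ 0.47083502 -0.33166983  0.126     ]
jar [ 0.42747142 -0.13008715  0.08200998] 0.003000688068689831 [ 0.424 -0.131  0.105]
tin? [ 0.33285022 -0.27211926  0.07497069] 0.0026307724246436553 [ 0.334 -0.276  0.05 ]
shaker [ 0.57906001 -0.11369751  0.09061647] 0.0018631761016135704 [ 0.579 -0.115  0.09 ]
```

```bash
python3 - <<'E'
from h import *
print("small cork",*tri((304.4,262.6),(366,137.3)),"small ball",*tri((305.5,272.5),(362.3,145)),"large cork",*tri((215.7,144.7),(424.8,297.8)))
for n in("side","top"): print(n,"ring proj",proj(n,(.4645,.0385,.072)).round(1),[proj(n,(.4645+a,.0385+b,.072)).round(1).tolist() for a,b in((.03,0),(-.03,0),(0,.03),(0,-.03))])
E
python3 -m crank '[[[0,0,0],-1],[[0,0,0],-1],[[0,0,0],-0.3],[[0,0,0],0]]' 0.6
```

```text
small cork [ 0.52278422 -0.23247853  0.09235666] 0.0012795399547739846 small ball [ 0.52144563 -0.23330418  0.02114775] 0.000726693035644622 large cork [ 0.18554671 -0.32887409  0.17706814] 0.0012944447354471128
side ring proj [397.1 205.3] [[402.6, 215.2], [391.7, 195.7], [407.7, 201.2], [386.4, 209.5]]
top ring proj [244.8 165.2] [[244.9, 152.0], [244.6, 178.5], [231.3, 165.3], [258.2, 165.2]]
time: 0.6
ee_pos: [0.1976, 0.5928, 0.2222]
eef_rot: [0.001, 1.0, -0.0, -0.0]
ft_force: [-0.1, -0.2, 0.9]
width: 0.0564
grip_force: 0.0
```

```bash
python3 -m crank '[[[-0.76,-0.8,0],0],[[-0.76,-0.8,0],0],[[-0.76,-0.8,0],0],[[-0.76,-0.8,0],0],[[-0.76,-0.8,0],0],[[-0.76,-0.8,0],0],[[-0.76,-0.8,0],0],[[-0.76,-0.8,0],0],[[-0.76,-0.8,0],0],[[-0.76,-0.8,0],0],[[-0.76,-0.8,0],0],[[-0.7,-0.8,0],0]]'
python3 -m crank '[[[0,-1,0],0],[[0,-1,0],0],[[0,-1,0],0],[[0,-1,0],0],[[0,-1,0],0],[[0,-1,0],0],[[0,-1,0],0],[[0,-1,0],0],[[0,-1,0],0],[[0,-1,0],0],[[0,-1,0],0],[[0,-1,0],0]]'
python3 -m crank '[[[0,-1,0],0],[[0,-1,0],0],[[0,-1,0],0],[[0,-1,0],0],[[0,-1,0],0],[[0,-1,0],0],[[0,-1,0],0],[[0,-1,0],0],[[0,-1,0],0],[[0,-0.3,0],0],[[0,0,0],0]]'
```

```text
time: 2.1
ee_pos: [0.4699, 0.3038, 0.2224]
eef_rot: [0.001, 1.0, -0.0, -0.0]
ft_force: [0.7, 0.3, -0.3]
width: 0.0523
grip_force: 0.0
time: 3.6
ee_pos: [0.4689, -0.0562, 0.2225]
eef_rot: [0.001, 1.0, 0.0, 0.0]
ft_force: [0.1, -0.5, -1.1]
width: 0.0524
grip_force: 0.0
time: 4.97
ee_pos: [0.4687, -0.3341, 0.2223]
eef_rot: [0.001, 1.0, 0.0, -0.0]
ft_force: [-0.2, 0.3, 0.1]
width: 0.0522
grip_force: 0.0
```

```bash
python3 -m crank '[[[-0.06,0.07,0],0],[[0,0,0.6],0],[[0,0,0.6],0],[[0,0,0.6],0],[[0,0,0.6],0],[[0,0,0.6],0],[[0,0,0.6],0],[[0,0,0.6],0],[[0,0,0.5],0],[[0,0,0.2],0],[[0,0,0],0],[[0,0,0],0]]'
python3 -m crank '[[[0,0,0],0],[[0,0,0],0],[[0,0,0],0],[[0,0,0],0],[[0,0,0],0],[[0,0,0],0],[[0,0,0],0],[[0,0,0],0]]' 0 35
```

```text
time: 6.48
ee_pos: [0.471, -0.3324, 0.0761]
eef_rot: [0.0, 1.0, -0.0, 0.0]
ft_force: [0.1, -0.4, 0.4]
width: 0.052
grip_force: 0.0
time: 7.48
ee_pos: [0.4708, -0.3322, 0.0756]
eef_rot: [0.0, 1.0, 0.0, 0.0]
ft_force: [-0.3, 0.6, 4.3]
width: 0.0298
grip_force: 35.0
```

Run:
```python
from h import *
from bench import sensors
o=[]
for n,(cx,cy) in(("side",(258,258)),("top",(410,160))):
    im=vision.camera(n)[:,:,::-1]; o.append(cv2.resize(im[cy-60:cy+60,cx-60:cx+60],None,fx=3.3,fy=3.3,interpolation=cv2.INTER_CUBIC))
cv2.imwrite("pics/g.png",np.hstack(o))
s=sensors.read_state(); print(s["width"],s["grip_force"],s["ft_force"],s["torque"])
```

```text
0.02986600017385304 35.01801445148885 [0.53796254 0.36851621 3.51860387] [ 0.30559008 -0.00123989 -0.02232316]
```

View pics/g.png

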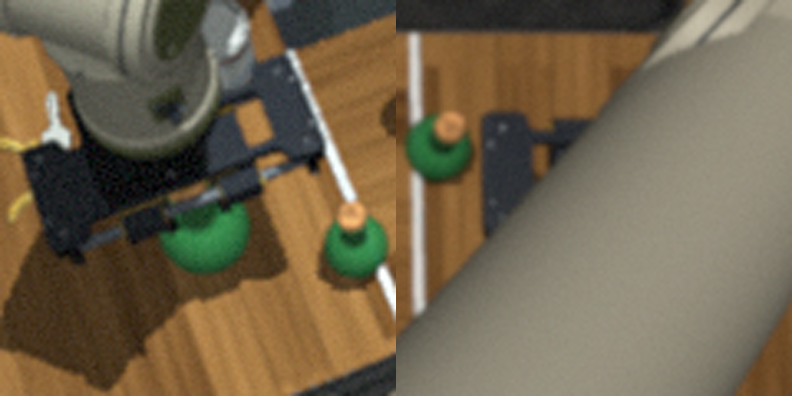

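The flask stands centred between the fingers, but the width (29.8 mm) exceeds the 26 mm neck, so the pads probably catch the 31 mm lip. I'll open, go 3 mm lower and grip again.

```bash
python3 -m crank '[[[0,0,0],0],[[0,0,0],0],[[0,0,0],0],[[0,0,0.1],0],[[0,0,0],0],[[0,0,0],0]]' 0.5
python3 -m crank '[[[0,0,0],0],[[0,0,0],0],[[0,0,0],0],[[0,0,0],0],[[0,0,0],0],[[0,0,0],0],[[0,0,0],0],[[0,0,0],0]]' 0 35
```

```text
time: 8.32
ee_pos: [0.4706, -0.3321, 0.0724]
eef_rot: [0.0, 1.0, 0.0, -0.0]
ft_force: [0.2, -1.0, -0.3]
width: 0.0435
grip_force: 0.0
time: 9.32
ee_pos: [0.4707, -0.3321, 0.0726]
eef_rot: [0.0, 1.0, 0.0, 0.0]
ft_force: [-1.1, 0.4, 1.8]
width: 0.0298
grip_force: 35.0
```

```bash
python3 -m crank '[[[0,0,-0.1],0],[[0,0,-0.3],0],[[0,0,-0.6],0],[[0,0,-0.3],0],[[0,0,0],0],[[0,0,0],0]]'
python3 - <<'E'
from h import *
im=vision.camera("side")[:,:,::-1]; cx,cy=255,250
cv2.imwrite("pics/l.png",cv2.resize(im[cy-60:cy+60,cx-60:cx+60],None,fx=4,fy=4,interpolation=cv2.INTER_CUBIC))
E
```

```text
time: 10.07
ee_pos: [0.4705, -0.3319, 0.1112]
eef_rot: [0.0, 1.0, 0.0, -0.0]
ft_force: [0.6, -0.5, -2.5]
width: 0.0295
grip_force: 35.0
```

View pics/l.png

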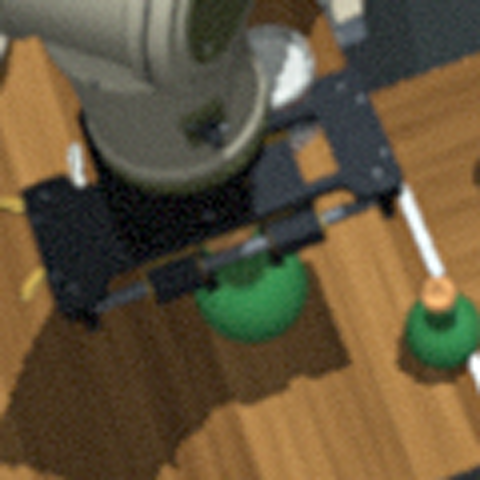

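The flask is off the table, upright, and the wrist reads about its weight. Now raise and carry.

```bash
python3 -m crank '[[[0,0,-0.5],0],[[0,0,-0.9],0],[[0,0,-0.9],0],[[0,0.3,-0.7],0],[[0,0.5,-0.3],0],[[0,0.7,0],0],[[0,0.8,0],0],[[0,0.8,0],0],[[0,0.8,0],0],[[0,0.8,0],0],[[0,0.8,0],0],[[0,0.8,0],0]]'
python3 -m crank '[[[0,0.8,0],0],[[0,0.8,0],0],[[0.1,0.8,0],0],[[0.1,0.8,0],0],[[0,0.8,0],0],[[0,0.8,0],0],[[0,0.6,0],0],[[0,0.45,0],0],[[0,0.2,0],0],[[0,0,0],0],[[0,0,0],0]]'
python3 - <<'E'
from h import *
from bench import sensors
s=sensors.read_state(); p=s["ee_pos"]; print(p,s["width"],s["ft_force"],s["torque"])
im=vision.camera("side")[:,:,::-1]; cv2.imwrite("pics/c_full.png",im)
q=proj("side",(p[0],p[1],p[2]-.0726+.0365)); print("expected ball",q)
hsv=cv2.cvtColor(np.ascontiguousarray(im),cv2.COLOR_BGR2HSV); m=cv2.inRange(hsv,(55,70,15),(95,255,255))
k=np.zeros_like(m); cv2.circle(k,tuple(int(v) for v in q),30,255,-1); m&=k
n,l,st,c=cv2.connectedComponentsWithStats(m); i=1+st[1:,4].argmax(); print(st[i],c[i])
cx,cy=q.astype(int)
cv2.imwrite("pics/c.png",cv2.resize(im[cy-60:cy+60,cx-70:cx+70],None,fx=4,fy=4,interpolation=cv2.INTER_CUBIC))
E
```

```text
time: 11.62
ee_pos: [0.4707, -0.1427, 0.2113]
eef_rot: [0.001, 1.0, 0.0, 0.0]
ft_force: [0.1, -0.1, -2.2]
width: 0.0298
grip_force: 35.0
time: 13.0
ee_pos: [0.4649, 0.0376, 0.2105]
eef_rot: [0.001, 1.0, -0.0, -0.0]
ft_force: [-0.3, 0.0, -2.1]
width: 0.0296
grip_force: 35.0
[0.4649211  0.03764934 0.21052569] 0.029608604324152375 [-0.34581501  0.01511039 -2.0620729 ] [ 0.01510547  0.0156769  -0.00549559]
expected ball [402.35023488 185.05810524]
[389 171  27  30 515] [402.74563107 186.26407767]
```

View pics/c.png

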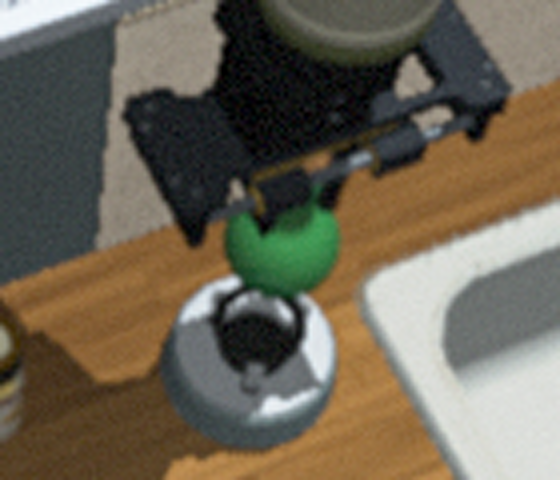

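The ball hangs over the ring where expected: (402.7,186.3) against a predicted (402.4,185.1). Lower until just above contact.

```bash
python3 -m crank '[[[0,0.03,0.3],0],[[0,0,0.5],0],[[0,0,0.5],0],[[0,0,0.4],0],[[0,0,0.3],0],[[0,0,0.2],0],[[0,0,0.1],0],[[0,0,0.1],0],[[0,0,0],0],[[0,0,0],0]]'
```

```text
time: 14.3
ee_pos: [0.4651, 0.0393, 0.1388]
eef_rot: [0.0, 1.0, 0.0, 0.0]
ft_force: [0.4, -0.3, -2.5]
width: 0.0298
grip_force: 35.0
```

```bash
python3 -m crank '[[[0,0,0.05],0],[[0,0,0.05],0],[[0,0,0.05],0],[[0,0,0.05],0],[[0,0,0],0],[[0,0,0],0]]'
```

```text
time: 15.05
ee_pos: [0.465, 0.0393, 0.1327]
eef_rot: [0.0, 1.0, 0.0, 0.0]
ft_force: [-0.3, -0.2, 2.7]
width: 0.0297
grip_force: 35.0
```

```bash
python3 -m crank '[[[0,0,0.05],0],[[0,0,0.05],0],[[0,0,0.05],0],[[0,0,0.05],0],[[0,0,0.05],0],[[0,0,0.05],0],[[0,0,0],0],[[0,0,0],0]]'
python3 - <<'E'
from bench import sensors
print(sensors.read_state()["ft_force"])
E
```

```text
time: 16.05
ee_pos: [0.4652, 0.0392, 0.1238]
eef_rot: [0.0, 1.0, 0.0, 0.0]
ft_force: [-0.3, -0.5, 7.0]
width: 0.0291
grip_force: 35.0
[-0.2805436  -0.5015283   6.95897809]
```

```bash
python3 -m crank '[[[0,0,0.03],0],[[0,0,0.03],0],[[0,0,0.03],0],[[0,0,0],0],[[0,0,0],0],[[0,0,0],0]]'
python3 - <<'E'
from h import *
from bench import sensors
for i in range(4):
    im=vision.camera("side"); print(sensors.read_state()["ft_force"][2],sensors.read_state()["ee_pos"][2])
im=im[:,:,::-1]; cx,cy=397,210
cv2.imwrite("pics/p.png",cv2.resize(im[cy-50:cy+50,cx-60:cx+60],None,fx=5,fy=5,interpolation=cv2.INTER_CUBIC))
E
```

```text
time: 16.8
ee_pos: [0.4654, 0.0393, 0.1213]
eef_rot: [0.0, 1.0, 0.0, 0.0]
ft_force: [-1.1, -1.8, 8.5]
width: 0.0295
grip_force: 35.0
8.40683542597397 0.1212295237695236
8.970074005588156 0.12127513015692731
7.354101478021849 0.12128511751007892
7.949599673888503 0.12124175559054881
```

View pics/p.png

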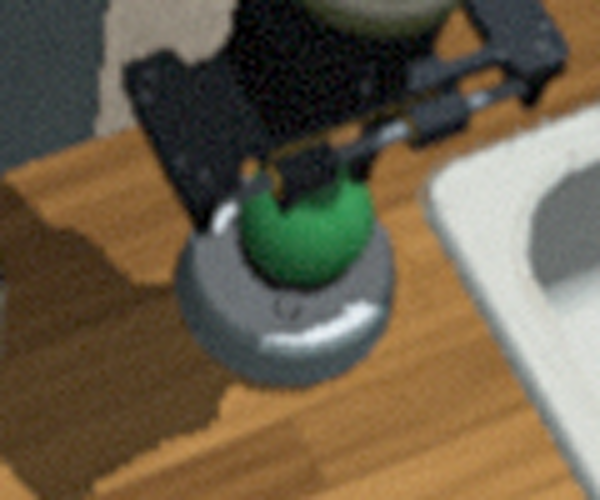

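The ball is seated in the ring, upright. Depth is about 12.4 mm by geometry and about 14 mm by force. One more millimetre gives margin on the 11 mm.

```bash
python3 -m crank '[[[0,0,0.03],0],[[0,0,0],0],[[0,0,0],0],[[0,0,0],0],[[0,0,0],0]]'
python3 - <<'E'
from h import *
from bench import sensors
for i in range(4):
    vision.camera("top"); s=sensors.read_state(); print(s["ft_force"].round(1),s["ee_pos"].round(4),s["width"],s["grip_force"])
E
```

```text
time: 17.62
ee_pos: [0.4654, 0.0393, 0.1204]
eef_rot: [0.0, 1.0, 0.0, 0.001]
ft_force: [-0.1, -1.0, 8.5]
width: 0.0292
grip_force: 35.0
[-2.  -1.4  8.6] [0.4654 0.0392 0.1204] 0.02975917474852416 34.99374747276306
[-0.9 -1.4  8.2] [0.4654 0.0392 0.1204] 0.029477407998728895 34.9937778711319
[-1.1 -1.5  8.8] [0.4654 0.0392 0.1204] 0.029663496061966024 34.99378144741058
[-0.9 -0.5  7.9] [0.4654 0.0392 0.1204] 0.029437700800011696 34.99379754066467
```

```bash
python3 -c "
from bench import r
print(r.close_job())"
```

```text
the job is handed in; nothing more can be done
None
```

I handed the job in with the middle-sized flask upright in the mixer ring, still held at 35 N and pressed down an estimated 13 mm or more (from arm height and wrist force; 11 mm needed), at about 18 s on the robot's clock.

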